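# Jack up the topping tray and hold it

## Robot

A 6-joint arm with a two-finger parallel gripper is mounted at the origin on the work surface. World frame = base frame: x ahead of the robot, y to its left, z up, the work surface at z = 0. Lengths are in m, angles in rad, forces in N, time in s.
With the tool pointing down it reaches from about 0.25 to 0.775 m from the base axis. Payload 4 kg.
Tool frame: the origin (TCP) lies on the centre line of the jaws, within the pads' length; the fingertips stand 22 mm ahead of it and the grasp point (between the pads) lies 3 mm ahead of it (tips_ahead is the distance from the TCP to the fingertips, in m); z points along the fingers, y is the line along which they close (so a half turn about z gives the same grasp; the last joint's range is limited). The gripper opens to 94 mm and grips with 3 to 60 N. Pads are 16 mm wide; open, the fingers measure 119 mm over their backs; the gripper's body (75 mm by 177 mm) begins 78 mm behind the grasp point.
Start: joints at [1.107, 0.087, 1.371, -0, 1.684, -0.103], TCP at [0.194, 0.515, 0.228] pointing down, gripper open.
Joint ranges: [-3.1, 3.1], [-0.76, 2.03], [0.27, 2.55], [-1.08, 4.22], [0.17, 2.65], [-2.57, 2.57]. Speed limits (rad/s): [2.79, 2.79, 3.14, 3.14, 3.14, 3.14].

## Interface

Orientations are given as [roll, pitch, yaw] about the fixed x, y, z axes, in that order (R = Rz(yaw) Ry(pitch) Rx(roll)).
In Python, from workcell import sense, snapshot, camera_params, finish_job, tips_ahead gives the robot as it stands. The module is installed in compiled form; this text tells all that it offers.
- The arm moves only by the tool apply_moves, never from a script. Its argument "steps" is a list that holds one entry, the list of rows, each a list of 7 numbers: the opening, from 0 (shut) to 1 (fully open), then the shift along the tool's x, y, z in mm, then the turn, a rotation vector about the tool's x, y, z in degrees. In form: [[[claw, tx, ty, tz, rx, ry, rz], ...]]. A call has 1 to 12 rows; each row shifts and turns the commanded pose from where the row before left it, along the tool's axes as they then stand; what a row does not reach is not made up. A row lasts 1/12 s, in which the tool goes at most 41.7 mm and 7.16 degrees, less where a joint would pass 70% of its speed; a pose out of reach is approached as far as the arm can. A call is refused whole if a number of a shift passes 41.7 or a number of a turn 7.16, either way. A call with a gripper value outside its range is refused whole. The fingers move at their own pace and stop on an object; "squeeze" is the grip in N (left out, the last holds). Time passes only in rows, so rows that do not move let the fingers close. It gives the time, the measured TCP pose, the force, the opening and the grip force at its end, in the units of the state.
- sense(): the state, without advancing time (a new reading comes with each control period).
- snapshot(name): name is "scene" or "top" or "wrist"; returns the picture (480x640x3 uint8, red, green, blue); there is no depth.
- camera_params(name): a dict with "K" (3x3 intrinsics, pixels), "k1" (the pictures are not rectified: a ray, as slopes to the right and down, at radius r is drawn at 1 + k1 r^2 times it, then the intrinsics apply), "rvec" (rotation vector, rad) and "tvec" (3), from world to camera coordinates, as OpenCV has them. Camera axes: x right, y down, z forward; pixel columns grow to the right and rows downward; lengths in m; the calibration is good to about 2 mm. A picture is of the moment at which its call begins: read the wrist's pose just before it. camera_params takes no time and is no camera call; for the wrist camera it gives the pose at the moment of the call.
- finish_job(): hands the job in; it is judged then, once.
The state is a dict: "t": time; "q": joint angles; "joint_velocities": joint speeds; "tau": joint torques, N m; "position": TCP position; "tcp_rot": TCP orientation; "force": force on the tool from outside, world axes, zero at the start; "torque": the same for the moment, N m; "gripper_width": opening from 0.0 (shut) to 1.0 (fully open); "grasp_force": force on a finger pad.
Only numpy, scipy, OpenCV 4.12 (cv2) and the standard library are available. Lean on these libraries where they do the work, as an engineer would, in place of code of your own. Each camera call takes 0.05 s, during which the arm holds its last target. There are 200 camera calls.

## Task

Stand the small red lever jack flat on the counter with its round saddle centred under the orange lift tab (black dot) at the front of the blue topping tray. Pump the yellow handle: press it all the way down so that the tray front rises, let it come all the way back up so that the tray settles, then press it all the way down again and finish there, still holding the handle down so that the jack alone keeps the tray raised for cleaning under it. Leave the bowl, the bottle and the tub where they are.

Things in the scene. Friction and masses are not known exactly. Their poses are not given: they have to be found in the camera images.
- stand: Fixed brackets of the hinged blue topping tray; place and yaw vary. Origin on the counter right below the lift point; +x from tray front (robot side) to rear, z up. Tray: front face at x = +45 mm, rear at +285; y from -250 to +130; 45 to 107 mm above the counter. Hinge line along y at x = +295, 60 mm up. Thin rests under it at x = +75, y = -210 and +90 mm. Lidded boxes in the tray are part of it.
- lift_point (a point): Centre of the underside of the orange lift tab, right below the black dot on its top; 64 mm above the counter at rest. Tab 56 mm wide, 8 thick; sticks out of the tray's front face: front edge 20 mm before this point, tray face 45 behind it. The jack's full stroke raises it to about 80 mm; the tray (17 to 23 N here) sinks back when the jack is lowered. Axes as the tray's.
- jack: Loose red lever jack, about 0.85 kg, starts left or right. Origin on its underside, z up, +x from handle to saddle. Dark base plate 200 x 90 x 10 mm, x = -90 to +110 mm. Grip it by the red upright housing: 44 (x) by 36 mm (y), centred at x = +22, y = 0, top 105 mm up. Saddle at x = +85 mm. Handle pivot at x = 0, 55 mm up; the handle points to -x.
- saddle_top (a point): Centre of the top of the jack's round steel saddle (40 mm diameter), 50 mm above the jack's underside with the handle up, 80 mm with it fully down. Axes as the jack's.
- handle_pad (a point): Centre of the top of the yellow pad (44 x 40 mm, 14 thick) at the end of the jack's handle, 120 mm from the pivot. Pad top about 97 mm above the counter when up, about 26 mm when fully down, always about 115 mm behind (-x of) the jack's origin. Its z axis is the pad's normal, +x points along the handle to the pivot.
- handle (a joint): Handle angle, rad: 0 = fully up (sloping up 0.3 rad), 0.6 = fully down on its stop (sloping down 0.3 rad). Raises the saddle 50 mm per rad, so it meets the tab at about 0.28. A spring and the tray's weight push it back up when let go; with the tray on it, about 10 to 15 N straight down on the pad hold it.
- bowl: Red bowl, 150 mm across, 50 mm high, origin under its centre. Bystander, on the side where the jack does not start.
- bottle: Amber sauce bottle, 60 mm diameter, 150 mm high, origin under its centre. Bystander.
- tub: White tub with green lid, 90 mm diameter, 70 mm high, origin under its centre. Bystander.

How it is judged:
By the outcome, as a careful person would: the job done as asked, in the order asked, and still so for the second after the job is handed in, while the arm keeps its last pose, push and grip.
It also fails if it takes over 58 s, if anything falls off the work surface, if the arm or the gripper's body presses on something with over 40 N, if the wrist force passes 120 N, or if a joint passes its speed limit or range.

## Working session

There is one attempt and no reset: what is moved stays moved. The work goes in short steps, Python scripts to look and compute and a tool call to move; the robot and the scene stay as the last step left them, time stands still between calls to the robot, and variables do not carry over. Pictures are saved under pics/ and viewed, at most 10 in all, crops included, and the job is handed in when it is done.

Besides the shell and the picture viewer there is one more tool, called as name(argument=value, ...) on one line, values as JSON. apply_moves: Moves the arm, as the interface text tells. Its arguments: {"type":"object","properties":{"steps":{"type":"array","items":{"type":"array","items":{"type":"array","items":{"type":"number"}}}},"squeeze":{"type":"number"}},"required":["steps"]}

```bash
mkdir -p pics
cat > h.py <<'E'
import numpy as np, cv2
from workcell import *
def save(n,f):
    im=snapshot(n); cv2.imwrite('pics/'+f,im[:,:,::-1]); return im
def ray(cp,u,v):
    K=np.array(cp['K']);R=cv2.Rodrigues(np.array(cp['rvec'],float))[0];t=np.array(cp['tvec'],float).ravel()
    p=cv2.undistortPoints(np.array([[[u,v]]],float),K,np.array([cp['k1'],0,0,0,0.]))[0,0]
    d=R.T@np.array([p[0],p[1],1]);return -R.T@t,d
def onz(cp,u,v,z):
    c,d=ray(cp,u,v);return c+d*(z-c[2])/d[2]
def proj(cp,P):
    return cv2.projectPoints(np.array(P,float).reshape(-1,3),np.array(cp['rvec'],float),np.array(cp['tvec'],float),np.array(cp['K'],float),np.array([cp['k1'],0,0,0,0.]))[0][:,0]
E
python3 - <<'E'
from h import *
save('top','top1.png');save('scene','scene1.png')
s=sense();print(s['t'],s['position'],s['tcp_rot'],s['gripper_width'],tips_ahead if not callable(tips_ahead) else tips_ahead())
for n in('top','scene','wrist'):
    c=camera_params(n);print(n,c['K'],c['k1'],c['rvec'],c['tvec'],ray(c,320,240))
E
```

```text
0.1 [0.19397593 0.51419218 0.22644104] [-3.13964344e+00 -2.03240455e-04  2.78077401e+00] 1.0015487945500405 0.022
top [[447.66352792   0.         325.18975723]
 [  0.         447.66352792 241.79748326]
 [  0.           0.           1.        ]] -0.07294571507802754 [ 2.17030716 -2.01564328  0.24248078] [-0.02394723  0.54533383  1.01962876] (array([0.29311559, 0.00173859, 1.11878752]), array([ 0.23594005,  0.02533939, -0.97151466]))
scene [[597.37671452   0.         329.01509301]
 [  0.         597.37671452 242.93014911]
 [  0.           0.           1.        ]] 0.04741573934158667 [ 1.68586488  2.16988291 -0.62118544] [ 0.11546991 -0.37701168  1.80865173] (array([1.24982653, 0.21984827, 1.34769899]), array([-0.50283249, -0.15568401, -0.85039624]))
wrist [[387.18745921   0.         312.44121774]
 [  0.         387.18745921 241.59327464]
 [  0.           0.           1.        ]] 0.005370123171469753 [-2.40780132 -1.66540011 -0.20827191] [-0.54804548 -0.0266776   0.39004305] (array([0.12729672, 0.53820819, 0.38383149]), array([ 0.23472194, -0.06890387, -0.96982262]))
```

View pics/top1.png

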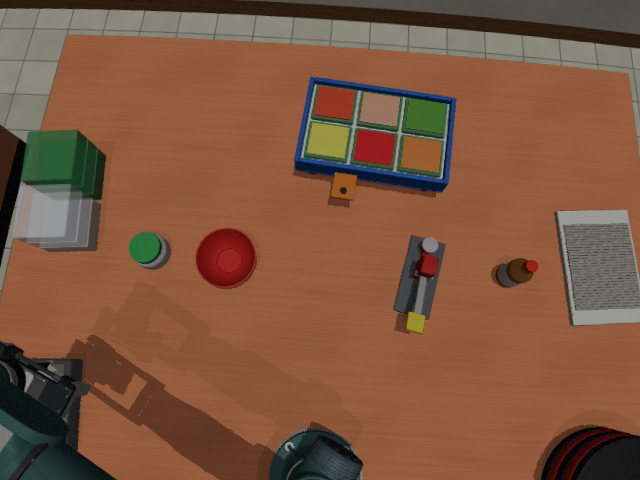

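View pics/scene1.png

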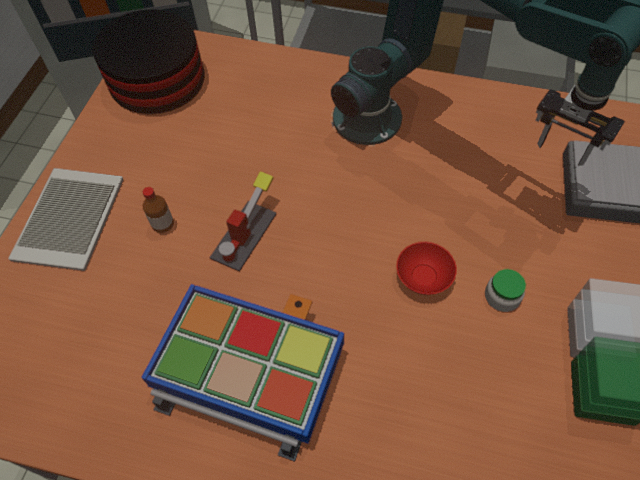

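The top view shows the lift dot near (343,190), the saddle near (430,244), the housing near (428,265) and the pad near (416,322). The jack stands on the right and the bowl and tub on the left. In the scene view the dot is near (298,304), the saddle (227,249) and the pad (263,181).

```bash
cat >> h.py <<'E'
def blob(im,box,f):
    u0,v0,u1,v1=box;h=cv2.cvtColor(im[v0:v1,u0:u1],cv2.COLOR_RGB2HSV).astype(int)
    m=f(h[...,0],h[...,1],h[...,2]).astype(np.uint8)
    n,l,st,c=cv2.connectedComponentsWithStats(m)
    i=1+np.argmax(st[1:,4]);return c[i]+[u0,v0],st[i,4],(l==i),(u0,v0)
def tri(a,b):
    (c1,d1),(c2,d2)=a,b
    k=np.linalg.lstsq(np.c_[d1,-d2],c2-c1,rcond=None)[0];p,q=c1+k[0]*d1,c2+k[1]*d2
    return (p+q)/2,np.linalg.norm(p-q)
E
python3 - <<'E'
from h import *
T=cv2.imread('pics/top1.png')[:,:,::-1].copy();S=cv2.imread('pics/scene1.png')[:,:,::-1].copy()
ct,cs=camera_params('top'),camera_params('scene')
yel=lambda h,s,v:(h>22)&(h<35)&(s>130)&(v>90)
dot=lambda h,s,v:(v<70)
steel=lambda h,s,v:(s<60)&(v>110)
red=lambda h,s,v:((h<6)|(h>174))&(s>190)&(v>60)
for n,bt,bs,f,z in[('dot',(336,182,351,197),(291,297,306,311),dot,.072),('pad',(400,308,430,338),(250,168,278,194),yel,.097),('saddle',(418,234,442,254),(214,240,238,262),steel,.05),('housing',(416,250,442,280),(226,206,250,240),red,.09)]:
    a,b=blob(T,bt,f),blob(S,bs,f)
    print(n,a[0].round(1),a[1],b[0].round(1),b[1],'top',onz(ct,*a[0],z).round(4),'scene',onz(cs,*b[0],z).round(4),tri(ray(ct,*a[0]),ray(cs,*b[0])))
# tray
b=blob(T,(280,65,470,205),lambda h,s,v:(h>105)&(h<128)&(s>140))
pts=np.argwhere(b[2])[:,::-1]+b[3]
q=cv2.boxPoints(cv2.minAreaRect(pts.astype(np.float32)));print(q)
hull=cv2.convexHull(pts.astype(np.int32));ap=cv2.approxPolyDP(hull,6,True)[:,0];print(ap.tolist())
for p in ap: print(p,onz(ct,*p.astype(float),.107).round(4))
for n,bt,z,f in[('bowl',(190,220,262,295),.05,red),('bottlecap',(520,255,545,280),.15,red),('tub',(125,225,175,275),.07,lambda h,s,v:(h>50)&(h<80)&(s>150))]:
    a=blob(T,bt,f);print(n,a[0],a[1],onz(ct,*a[0],z).round(3))
E
```

```text
dot [342.7 190.3] 31 [297.9 303.8] 29 top [ 0.6778 -0.0174  0.072 ] scene [ 0.6789 -0.0186  0.072 ] (array([ 0.67834329, -0.01806889,  0.0710904 ]), np.float64(0.001371611023150389))
pad [415.  322.1] 313 [262.7 180.5] 225 top [ 0.3666 -0.2005  0.097 ] scene [ 0.3696 -0.2023  0.097 ] (array([ 0.36703924, -0.20234546,  0.09337056]), np.float64(0.0022781379261745584))
saddle [429.9 244.2] 182 [226.  247.9] 158 top [ 0.5622 -0.2412  0.05  ] scene [ 0.5634 -0.2427  0.05  ] (array([ 0.56269741, -0.24232932,  0.04866407]), np.float64(0.0017097993715399417))
housing [428.5 263.9] 295 [235.9 218.5] 153 top [ 0.5043 -0.2297  0.09  ] scene [ 0.4961 -0.2337  0.09  ] (array([ 0.50243494, -0.22858187,  0.10056176]), np.float64(0.0024992936676755994))
[[292.9495   169.38864 ]
 [307.38535   75.13108 ]
 [459.9421    98.495636]
 [445.50626  192.7532  ]]
[[455, 99], [441, 191], [296, 169], [311, 77]]
[455  99] [ 0.9348 -0.2879  0.107 ]
[441 191] [ 0.6815 -0.2529  0.107 ]
[296 169] [0.7111 0.0996 0.107 ]
[311  77] [0.9684 0.0843 0.107 ]
bowl [225.15065502 257.22489083] 2748 [0.492 0.257 0.05 ]
bottlecap [531.38461538 265.57264957] 117 [ 0.505 -0.449  0.15 ]
tub [144.7129506  247.40854473] 749 [0.498 0.452 0.07 ]
```

apply_moves(steps=[[[1, -26.2, -27.9, 0, 0, 0, 0], [1, -26.2, -27.9, 0, 0, 0, 0], [1, -26.2, -27.9, 0, 0, 0, 0], [1, -26.2, -27.9, 0, 0, 0, 0], [1, -26.2, -27.9, 0, 0, 0, 0], [1, -26.2, -27.9, 0, 0, 0, 0], [1, -26.2, -27.9, 0, 0, 0, 0], [1, -26.2, -27.9, 0, 0, 0, 0], [1, -26.2, -27.9, 0, 0, 0, 0], [1, -26.2, -27.9, 0, 0, 0, 0], [1, -26.2, -27.9, 0, 0, 0, 0]]], squeeze=40)

```text
t: 1.02
position: [0.3554, 0.1239, 0.2272]
tcp_rot: [3.141, 0.0, 2.781]
force: [0.6, 0.4, 0.3]
gripper_width: 1.001
grasp_force: 0.0
```

apply_moves(steps=[[[1, -26.2, -27.9, 0, 0, 0, -4.6], [1, -26.2, -27.9, 0, 0, 0, 0], [1, 0, 0, 0, 0, 0, 0]]])

```text
t: 1.27
position: [0.3892, 0.0508, 0.2267]
tcp_rot: [-3.139, 0.001, 2.852]
force: [-0.5, -0.1, 0.4]
gripper_width: 1.001
grasp_force: 0.0
```

```bash
cat >> h.py <<'E'
from scipy.spatial.transform import Rotation as Ro
def go(x,y,z,yaw):
    s=sense();R=Ro.from_euler('xyz',s['tcp_rot']);W=Ro.from_euler('xyz',[np.pi,0,yaw])
    d=np.array([x,y,z])-s['position'];r=(R.inv()*W).as_rotvec()*57.2958
    print('t',round(s['t'],2),'pos',np.round(s['position'],4),'turn deg',r.round(2),'shift now-axes mm',(1e3*R.inv().apply(d)).round(1),'after-turn axes',(1e3*W.inv().apply(d)).round(1),'F',np.round(s['force'],1))
E
python3 -c "
from h import *
go(.501,-.2293,.2,np.pi-.2016)"
```

```text
t 1.27 pos [0.3892 0.0508 0.2267] turn deg [-0.17  0.03 -5.05] shift now-axes mm [-187.2 -236.4   27.6] after-turn axes [-165.6 -252.    26.7] F [-0.5 -0.1  0.4]
```

apply_moves(steps=[[[1, 0, 0, 0, -0.2, 0, -5.0], [1, -20.7, -31.5, 3.3, 0, 0, 0], [1, -20.7, -31.5, 3.3, 0, 0, 0], [1, -20.7, -31.5, 3.3, 0, 0, 0], [1, -20.7, -31.5, 3.3, 0, 0, 0], [1, -20.7, -31.5, 3.3, 0, 0, 0], [1, -20.7, -31.5, 3.3, 0, 0, 0], [1, -20.7, -31.5, 3.3, 0, 0, 0], [1, -20.7, -31.5, 3.3, 0, 0, 0], [1, 0, 0, 0, 0, 0, 0], [1, 0, 0, 0, 0, 0, 0]]])

```text
t: 2.18
position: [0.5016, -0.2232, 0.1983]
tcp_rot: [3.136, -0.003, 2.946]
force: [0.2, 0.4, -0.5]
gripper_width: 1.001
grasp_force: 0.0
```

```bash
python3 -c "
from h import *
go(.501,-.2293,.083,np.pi-.2016)
save('wrist','w1.png');c=camera_params('wrist')
for x,z in((85,50),(-115,97),(22,105)):
  print(proj(c,[.5627-.001*(85-x)*np.cos(.2016),-.242+.001*(85-x)*np.sin(.2016),z/1e3]))"
```

```text
t 2.18 pos [ 0.5016 -0.2232  0.1983] turn deg [ 0.31 -0.19  0.35] shift now-axes mm [ -1.   -6.8 115.3] after-turn axes [ -0.6  -6.1 115.3] F [ 0.2  0.4 -0.5]
[[303.9139871  306.13894475]]
[[303.51161313  32.20791765]]
[[302.88991751 252.75289378]]
```

View pics/w1.png

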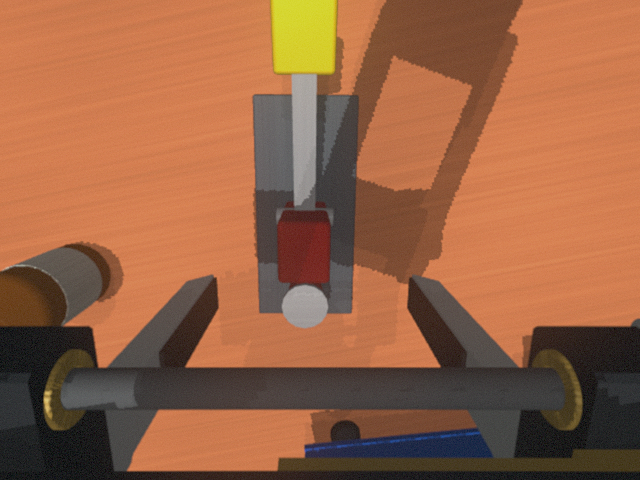

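The wrist view shows the housing centred near (304,247) and the saddle at (305,306), as predicted within 2 px. I can go down on it.

apply_moves(steps=[[[1, -1, -6.5, 20, 0.3, -0.2, 0.3], [1, 0, 0, 24, 0, 0, 0], [1, 0, 0, 24, 0, 0, 0], [1, 0, 0, 24, 0, 0, 0], [1, 0, 0, 23, 0, 0, 0], [1, 0, 0, 0, 0, 0, 0], [1, 0, 0, 0, 0, 0, 0]]])

```text
t: 2.82
position: [0.5009, -0.2273, 0.0847]
tcp_rot: [-3.141, 0.001, 2.945]
force: [0.5, 0.8, 0.1]
gripper_width: 0.999
grasp_force: 0.0
```

apply_moves(steps=[[[0.3, 0, 0, 0, 0, 0, 0], [0.3, 0, 0, 0, 0, 0, 0], [0.3, 0, 0, 0, 0, 0, 0], [0.3, 0, 0, 0, 0, 0, 0], [0.1, 0, 0, 0, 0, 0, 0], [0.1, 0, 0, 0, 0, 0, 0], [0.1, 0, 0, 0, 0, 0, 0], [0.1, 0, 0, 0, 0, 0, 0], [0.1, 0, 0, 0, 0, 0, 0], [0.1, 0, 0, 0, 0, 0, 0]]])

```text
t: 3.65
position: [0.5018, -0.2292, 0.0851]
tcp_rot: [-3.141, 0.004, 2.943]
force: [0.4, -0.0, 0.9]
gripper_width: 0.38
grasp_force: 40.0
```

apply_moves(steps=[[[0.1, 0, 0, -10, 0, 0, 0], [0.1, 0, 0, -15, 0, 0, 0], [0.1, 0, 0, -10, 0, 0, 0], [0.1, 0, 0, 0, 0, 0, 0], [0.1, 0, 0, 0, 0, 0, 0]]], squeeze=55)

```text
t: 4.07
position: [0.5017, -0.2294, 0.1201]
tcp_rot: [-3.14, 0.004, 2.943]
force: [0.2, -0.2, -8.8]
gripper_width: 0.379
grasp_force: 55.0
```

```bash
python3 -c "
from h import *
print(sense()['gripper_width'],sense()['grasp_force'])
go(.5458,-.006,.118,np.pi-.09)"
```

```text
0.37888655052758263 54.99325454235077
t 4.07 pos [ 0.5017 -0.2294  0.1201] turn deg [-0.12  0.22 -6.22] shift now-axes mm [  0.8 227.7   1.7] after-turn axes [-23.8 226.5   2.1] F [ 0.2 -0.2 -8.8]
```

apply_moves(steps=[[[0.1, 0, 0, 0, 0, 0.1, -3.1], [0.1, 0, 0, 0, 0, 0.1, -3.1], [0.1, -2.6, 16, 0, 0, 0, 0], [0.1, -2.6, 28, 0, 0, 0, 0], [0.1, -2.6, 30, 0, 0, 0, 0], [0.1, -2.6, 30, 0, 0, 0, 0], [0.1, -2.6, 30, 0, 0, 0, 0], [0.1, -2.6, 30, 0, 0, 0, 0], [0.1, -2.6, 28, 0, 0, 0, 0], [0.1, -2.6, 20, 0, 0, 0, 0], [0.1, -2.6, 14.5, 0, 0, 0, 0], [0.1, 0, 0, 0, 0, 0, 0]]])

```text
t: 5.07
position: [0.545, -0.0023, 0.1181]
tcp_rot: [3.141, -0.003, 3.055]
force: [0.2, -0.5, -9.3]
gripper_width: 0.386
grasp_force: 55.0
```

apply_moves(steps=[[[0.1, 0, 0, 0, 0, 0, 0], [0.1, 0, 0, 0, 0, 0, 0]]])

```text
t: 5.23
position: [0.5446, -0.0063, 0.1186]
tcp_rot: [-3.139, -0.002, 3.051]
force: [-0.4, -0.2, -9.1]
gripper_width: 0.383
grasp_force: 55.0
```

```bash
python3 -c "
from h import *
go(.5458,-.006,.118,np.pi-.09)
save('wrist','w2.png');save('top','top2.png');save('scene','scene2.png')"
```

```text
t 5.23 pos [ 0.5446 -0.0063  0.1186] turn deg [-0.16 -0.13 -0.01] shift now-axes mm [-1.1  0.4  0.6] after-turn axes [-1.1  0.4  0.6] F [-0.4 -0.2 -9.1]
```

View pics/w2.png

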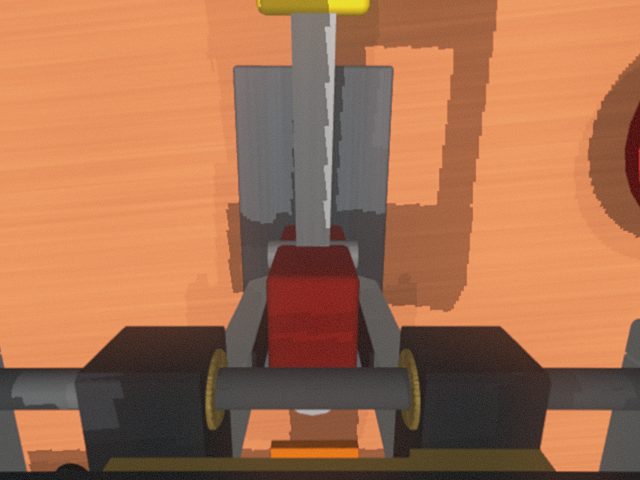

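View pics/scene2.png

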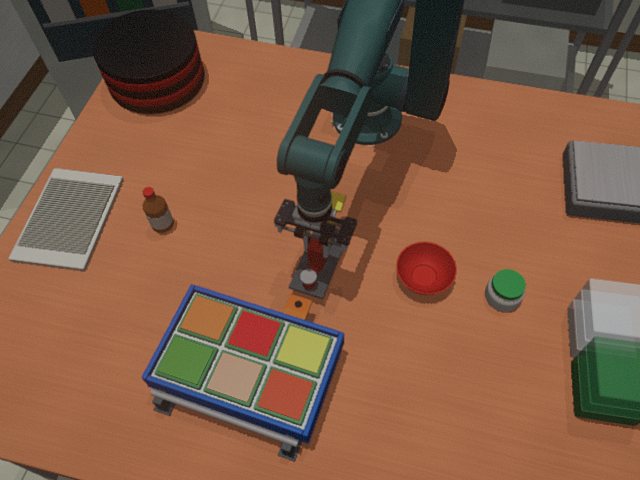

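The scene view shows the saddle near (308,280), just in front of the dot at (298,304). The wrist view shows the jack held straight, with no tilt. Next I measure the saddle's offset in the hand.

Run:
```python
from h import *
S=cv2.imread('pics/scene2.png')[:,:,::-1].copy();cs=camera_params('scene')
b=blob(S,(296,268,322,292),lambda h,s,v:(s<70)&(v>105));print(b[0],b[1])
ys,xs=np.where(b[2]);print(xs.min()+296,xs.max()+296,ys.min()+268,ys.max()+268)
p=onz(cs,*b[0],.0835);print(p)
s=sense();tc=np.array(s['position']);a=s['tcp_rot'][2]-np.pi
d=p-tc;print('in jack axes',d[0]*np.cos(a)+d[1]*np.sin(a),-d[0]*np.sin(a)+d[1]*np.cos(a))
```

```text
[307.76704545 276.11931818] 176
300 316 270 283
[ 0.60792233 -0.01378495  0.0835    ]
in jack axes 0.06325377440394381 -0.0012243008628115958
```

apply_moves(steps=[[[0.1, 0, 0, 10, 0, 0, 0], [0.1, 0, 0, 12, 0, 0, 0], [0.1, 0, 0, 6, 0, 0, 0], [0.1, -8, 1, 0, 0, 0, 0], [0.1, -14, 0, 0, 0, 0, 0], [0.1, -14, 0, 0, 0, 0, 0], [0.1, -14, 0, 0, 0, 0, 0], [0.1, -12, 0, 0, 0, 0, 0], [0.1, -9, 0, 0, 0, 0, 0], [0.1, 0, 0, 0, 0, 0, 0], [0.1, 0, 0, 0, 0, 0, 0], [0.1, 0, 0, 0, 0, 0, 0]]])

```text
t: 6.38
position: [0.6155, -0.0112, 0.0913]
tcp_rot: [-3.14, -0.002, 3.051]
force: [-0.1, -0.2, -8.4]
gripper_width: 0.381
grasp_force: 55.0
```

```bash
python3 -c "
from h import *
go(.6156,-.0120,.085,np.pi-.09)
save('scene','scene3.png')
S=cv2.imread('pics/scene3.png')
cv2.imwrite('pics/s3c.png',cv2.resize(S[240:340,250:370],None,fx=6,fy=6,interpolation=cv2.INTER_CUBIC))"
```

```text
t 6.38 pos [ 0.6155 -0.0112  0.0913] turn deg [-0.1  -0.1  -0.01] shift now-axes mm [-0.2 -0.8  6.3] after-turn axes [-0.2 -0.8  6.3] F [-0.1 -0.2 -8.4]
```

View pics/s3c.png

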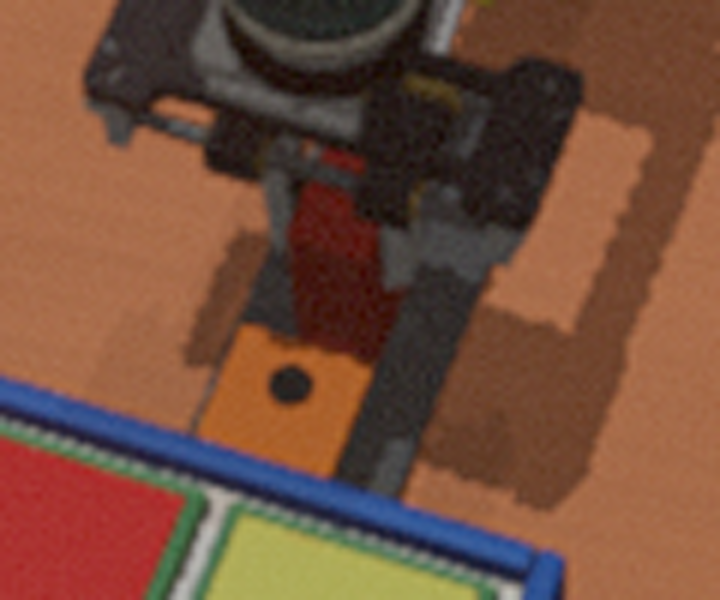

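The saddle is hidden under the tab, and the tab with its dot at crop (290,383) lines up with the housing. I'll set the jack down.

apply_moves(steps=[[[0.1, 0, -0.5, 3, 0, 0, 0], [0.1, 0, 0, 2, 0, 0, 0], [0.1, 0, 0, 1.5, 0, 0, 0], [0.1, 0, 0, 0.5, 0, 0, 0], [0.1, 0, 0, 0, 0, 0, 0], [0.1, 0, 0, 0, 0, 0, 0]]])

```text
t: 6.93
position: [0.6162, -0.0118, 0.0853]
tcp_rot: [-3.14, 0.001, 3.051]
force: [-0.8, -0.4, -5.0]
gripper_width: 0.38
grasp_force: 55.0
```

apply_moves(steps=[[[0.1, 0, 0, 0.7, 0, 0, 0], [0.1, 0, 0, 0, 0, 0, 0], [0.7, 0, 0, 0, 0, 0, 0], [0.7, 0, 0, 0, 0, 0, 0], [0.7, 0, 0, 0, 0, 0, 0], [0.7, 0, 0, 0, 0, 0, 0], [0.7, 0, 0, 0, 0, 0, 0]]])

```text
t: 7.52
position: [0.6167, -0.0119, 0.0846]
tcp_rot: [-3.14, 0.001, 3.051]
force: [0.1, -0.6, 0.1]
gripper_width: 0.683
grasp_force: 0.0
```

apply_moves(steps=[[[0.7, 0, 0, -15, 0, 0, 0], [0.7, 0, 0, -30, 0, 0, 0], [0.7, 0, 0, -30, 0, 0, 0], [0.7, 0, 0, -25, 0, 0, 0], [0.0, 30, 0, 0, 0, 0, 0], [0.0, 40, 0, 0, 0, 0, 0], [0.0, 40, 0, 0, 0, 0, 0], [0.0, 35, 0, 0, 0, 0, 0], [0.0, 35, 0, 0, 0, 0, 0], [0.0, 0, 0, 0, 0, 0, 0], [0.0, 0, 0, 0, 0, 0, 0]]])

```text
t: 8.43
position: [0.436, 0.0047, 0.1845]
tcp_rot: [-3.14, 0.002, 3.051]
force: [0.9, -0.7, 0.4]
gripper_width: 0.238
grasp_force: 0.0
```

Run:
```python
from h import *
s=sense();print(s['position'],s['gripper_width'])
W=save('wrist','w4.png');cw=camera_params('wrist');S=save('scene','scene4.png');cs=camera_params('scene')
cv2.imwrite('pics/s4c.png',cv2.resize(S[150:350,230:390,::-1],None,fx=3,fy=3))
yel=lambda h,s,v:(h>22)&(h<35)&(s>130)&(v>60)
b=blob(W,(200,0,440,480),yel);print('pad w',b[0],b[1],onz(cw,*b[0],.095))
cv2.imwrite('pics/cmb.png',np.hstack([cv2.resize(W,(400,300)),cv2.resize(S[150:350,230:390],(240,300))])[:,:,::-1])
P=np.array([.6783,-.018,0]);e=np.array([np.cos(.09),-np.sin(.09),0])
for x,z in((0,.072),(-.2,.097),(-.063,.105)): print(x,P+e*x,'w',proj(cw,P+e*x+[0,0,z]),'s',proj(cs,P+e*x+[0,0,z]))
```

```text
[0.43597329 0.00474502 0.18452846] 0.23848759598453048
pad w [312.39992476 312.46651618] 2658 [ 0.47988181 -0.00091072  0.095     ]
0 [ 0.6783 -0.018   0.    ] w [[313.4080502  511.02841138]] s [[298.23312464 303.60393036]]
-0.2 [ 4.79109453e-01 -2.42901604e-05  0.00000000e+00] w [[313.58170706 312.57365992]] s [[326.76939464 230.40664036]]
-0.063 [ 0.61555498 -0.01233765  0.        ] w [[313.50133832 484.92941702]] s [[307.11012979 274.69931285]]
```

View pics/cmb.png

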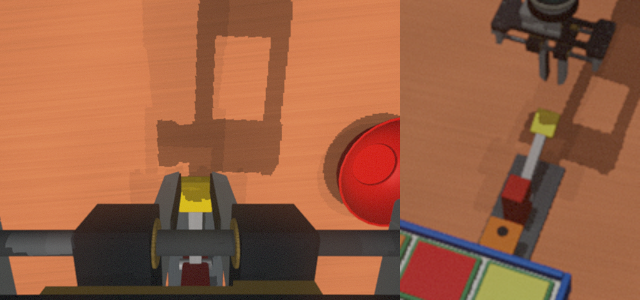

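apply_moves(steps=[[[0.0, -15, -1, 0, 0, 0, 0], [0.0, -18, 0, 15, 0, 0, 0], [0.0, -10.5, 0, 25, 0, 0, 0], [0.0, 0, 0, 15, 0, 0, 0], [0.0, 0, 0, 5, 0, 0, 0], [0.0, 0, 0, 0, 0, 0, 0], [0.0, 0, 0, 0, 0, 0, 0]]])

```text
t: 9.12
position: [0.4811, -0.0006, 0.1246]
tcp_rot: [-3.14, 0.0, 3.051]
force: [-0.0, -1.1, -0.2]
gripper_width: 0.005
grasp_force: 0.0
```

```bash
python3 -c "
from h import *
go(.479,-.0005,.048,np.pi-.09);print(sense()['gripper_width'])"
```

```text
t 9.12 pos [ 0.4811 -0.0006  0.1246] turn deg [-0.1   0.03 -0.02] shift now-axes mm [ 2.1  0.1 76.6] after-turn axes [ 2.1 -0.1 76.6] F [-0.  -1.1 -0.2]
0.0053246483245242065
```

Pressing in stages.

apply_moves(steps=[[[0.0, 2, 0, 3, 0, 0, 0], [0.0, 0, 0, 5, 0, 0, 0], [0.0, 0, 0, 5, 0, 0, 0], [0.0, 0, 0, 5, 0, 0, 0], [0.0, 0, 0, 5, 0, 0, 0], [0.0, 0, 0, 5, 0, 0, 0], [0.0, 0, 0, 5, 0, 0, 0], [0.0, 0, 0, 5, 0, 0, 0], [0.0, 0, 0, 5, 0, 0, 0], [0.0, 0, 0, 5, 0, 0, 0], [0.0, 0, 0, 0, 0, 0, 0]]])

```text
t: 10.03
position: [0.4775, -0.0003, 0.0767]
tcp_rot: [-3.14, -0.002, 3.051]
force: [-6.8, 1.1, 13.6]
gripper_width: 0.003
grasp_force: 7.1
```

```bash
python3 -c "
from h import *
go(.479,-.0005,.048,np.pi-.09);
S=save('scene','scene5.png');b=blob(S,(285,285,312,315),lambda h,s,v:v<70);print(b[0],b[1])
W=save('wrist','w5.png')"
```

```text
t 10.03 pos [ 4.775e-01 -3.000e-04  7.670e-02] turn deg [-0.11 -0.1  -0.01] shift now-axes mm [-1.6 -0.  28.7] after-turn axes [-1.5 -0.1 28.7] F [-6.8  1.1 13.6]
[304.00699301 290.86713287] 143
```

apply_moves(steps=[[[0.0, 0, 0, 5, 0, 0, 0], [0.0, 0, 0, 5, 0, 0, 0], [0.0, 0, 0, 5, 0, 0, 0], [0.0, 0, 0, 5, 0, 0, 0], [0.0, 0, 0, 4, 0, 0, 0], [0.0, 0, 0, 2, 0, 0, 0], [0.0, 0, 0, 0, 0, 0, 0], [0.0, 0, 0, 0, 0, 0, 0]]])

```text
t: 10.8
position: [0.4799, -0.0005, 0.0527]
tcp_rot: [-3.14, 0.004, 3.051]
force: [-3.6, 0.7, 13.4]
gripper_width: 0.01
grasp_force: 7.4
```

```bash
python3 -c "
from h import *
go(.479,-.0005,.048,np.pi-.09);
S=save('scene','scene6.png');T=save('top','top6.png')
cv2.imwrite('pics/cmb6.png',np.hstack([cv2.resize(S[150:350,230:390],(480,600)),cv2.resize(T[160:340,290:386],(320,600))])[:,:,::-1])"
```

```text
t 10.8 pos [ 0.4799 -0.0005  0.0527] turn deg [-0.1   0.25 -0.01] shift now-axes mm [ 0.9 -0.1  4.7] after-turn axes [ 0.9 -0.1  4.7] F [-3.6  0.7 13.4]
```

View pics/cmb6.png

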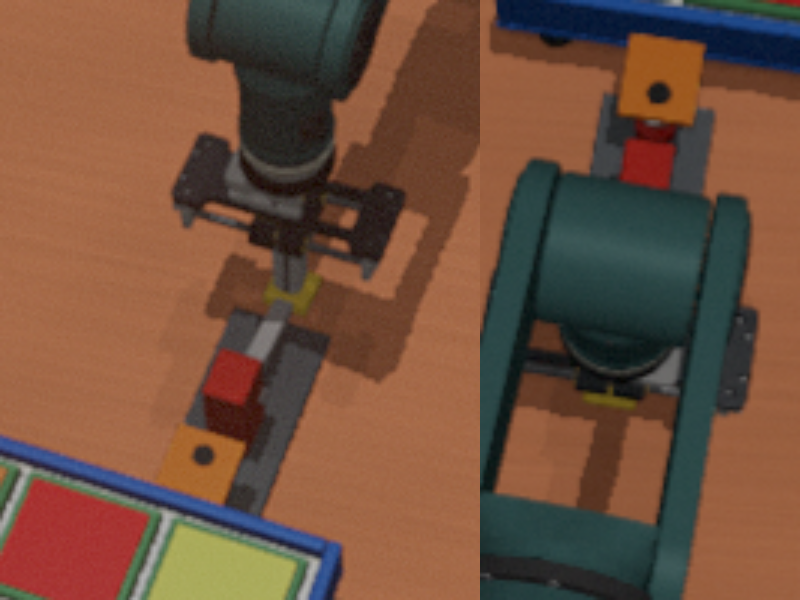

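The tab has risen and the jack stays put, with the housing still in line with the tab. I'll push on to the stop.

apply_moves(steps=[[[0.0, 0, 0, 2, 0, 0, 0], [0.0, 0, 0, 2, 0, 0, 0], [0.0, 0, 0, 2, 0, 0, 0], [0.0, 0, 0, 0, 0, 0, 0], [0.0, 0, 0, 0, 0, 0, 0]]])

```text
t: 11.32
position: [0.4806, -0.0006, 0.0501]
tcp_rot: [-3.14, 0.006, 3.052]
force: [-9.3, 1.7, 29.8]
gripper_width: 0.002
grasp_force: 15.6
```

apply_moves(steps=[[[0.0, 0, 0, 1.5, 0, 0, 0], [0.0, 0, 0, 0, 0, 0, 0], [0.0, 0, 0, 0, 0, 0, 0]]])

```text
t: 11.57
position: [0.4807, -0.0006, 0.0498]
tcp_rot: [-3.14, 0.007, 3.052]
force: [-12.0, 0.2, 35.6]
gripper_width: 0.005
grasp_force: 18.5
```

```bash
cat > chk.py <<'E'
from h import *
import sys
S=save('scene','sc%s.png'%sys.argv[1]);T=save('top','tc%s.png'%sys.argv[1]);ct,cs=camera_params('top'),camera_params('scene')
f=lambda h,s,v:(v<75)
def dot(im,box):
    # dark pixels lying within the orange tab's hull
    u0,v0,u1,v1=box;h=cv2.cvtColor(im[v0:v1,u0:u1],cv2.COLOR_RGB2HSV).astype(int)
    o=((h[...,0]>9)&(h[...,0]<22)&(h[...,1]>200)&(h[...,2]>140)).astype(np.uint8)
    n,l,st,c=cv2.connectedComponentsWithStats(o);i=1+np.argmax(st[1:,4])
    m=np.zeros_like(o);cv2.fillConvexPoly(m,cv2.convexHull(np.argwhere(l==i)[:,::-1].astype(np.int32)),1)
    y,x=np.where((m>0)&(h[...,2]<80));return np.array([x.mean()+u0,y.mean()+v0]),len(x)
a,b=dot(T,(325,165,362,205)),dot(S,(275,280,320,325))
print(a,b,tri(ray(ct,*a[0]),ray(cs,*b[0])),'t',sense()['t'])
E
python3 chk.py A
```

```text
Traceback (most recent call last):
  File "chk.py", line 12, in <module>
    a,b=dot(T,(325,165,362,205)),dot(S,(275,280,320,325))
                                 ~~~^^^^^^^^^^^^^^^^^^^^^
  File "chk.py", line 9, in dot
    n,l,st,c=cv2.connectedComponentsWithStats(o);i=1+np.argmax(st[1:,4])
                                                     ~~~~~~~~~^^^^^^^^^^
ValueError: attempt to get argmax of an empty sequence
```

apply_moves(steps=[[[0.0, 0, 0, -5, 0, 0, 0], [0.0, 0, 0, -7, 0, 0, 0], [0.0, 0, 0, -7, 0, 0, 0], [0.0, 0, 0, -7, 0, 0, 0], [0.0, 0, 0, -7, 0, 0, 0], [0.0, 0, 0, -7, 0, 0, 0], [0.0, 0, 0, -7, 0, 0, 0], [0.0, 0, 0, -7, 0, 0, 0], [0.0, 0, 0, -7, 0, 0, 0], [0.0, 0, 0, -7, 0, 0, 0], [0.0, 0, 0, -7, 0, 0, 0], [0.0, 0, 0, -7, 0, 0, 0]]])

```text
t: 12.67
position: [0.4782, -0.0003, 0.1249]
tcp_rot: [-3.14, -0.0, 3.051]
force: [0.2, 0.4, 0.0]
gripper_width: 0.002
grasp_force: 0.0
```

apply_moves(steps=[[[0.0, 0, 0, -5, 0, 0, 0], [0.0, 0, 0, 0, 0, 0, 0], [0.0, 0, 0, 0, 0, 0, 0], [0.0, 0, 0, 0, 0, 0, 0], [0.0, 0, 0, 0, 0, 0, 0], [0.0, 0, 0, 0, 0, 0, 0]]])

```text
t: 13.17
position: [0.4777, -0.0002, 0.1289]
tcp_rot: [-3.14, -0.001, 3.051]
force: [-0.8, 0.2, 0.9]
gripper_width: 0.007
grasp_force: 0.0
```

```bash
python3 chk.py B
python3 - <<'E'
from h import *
go(.479,-.0005,.126,np.pi-.09)
S=cv2.imread('pics/scB.png');W=save('wrist','w7.png')
cv2.imwrite('pics/cmb7.png',np.hstack([cv2.resize(S[150:350,230:390],(480,600)),cv2.resize(W[200:480,220:370,::-1],(320,600))]))
cs=camera_params('scene')
b=blob(S[:,:,::-1].copy(),(310,215,345,245),lambda h,s,v:(h>22)&(h<35)&(s>130)&(v>60));print(b[0],b[1],onz(cs,*b[0],.095))
E
```

```text
** On entry to DLASCL parameter number  4 had an illegal value
 ** On entry to DLASCL parameter number  4 had an illegal value
 ** On entry to DLASCL parameter number  4 had an illegal value
 ** On entry to DLASCL parameter number  4 had an illegal value
 ** On entry to DLASCL parameter number  5 had an illegal value
 ** On entry to DLASCL parameter number  4 had an illegal value
t 13.27 pos [ 4.779e-01 -2.000e-04  1.292e-01] turn deg [-0.1  -0.05 -0.02] shift now-axes mm [-1.1 -0.2  3.2] after-turn axes [-1.1 -0.2  3.2] F [ 0.8 -0.   0.1]
[327.26890756 233.53781513] 119 [0.48650398 0.00315377 0.095     ]chk.py:11: RuntimeWarning: Mean of empty slice.
  y,x=np.where((m>0)&(h[...,2]<80));return np.array([x.mean()+u0,y.mean()+v0]),len(x)
  ret = ret.dtype.type(ret / rcount)
Traceback (most recent call last):
  File "chk.py", line 13, in <module>
    print(a,b,tri(ray(ct,*a[0]),ray(cs,*b[0])),'t',sense()['t'])
              ~~~^^^^^^^^^^^^^^^^^^^^^^^^^^^^^
  File "h.py", line 20, in tri
    k=np.linalg.lstsq(np.c_[d1,-d2],c2-c1,rcond=None)[0];p,q=c1+k[0]*d1,c2+k[1]*d2
      ~~~~~~~~~~~~~~~^^^^^^^^^^^^^^^^^^^^^^^^^^^^^^^^
numpy.linalg.LinAlgError: SVD did not converge in Linear Least Squares
```

View pics/cmb7.png

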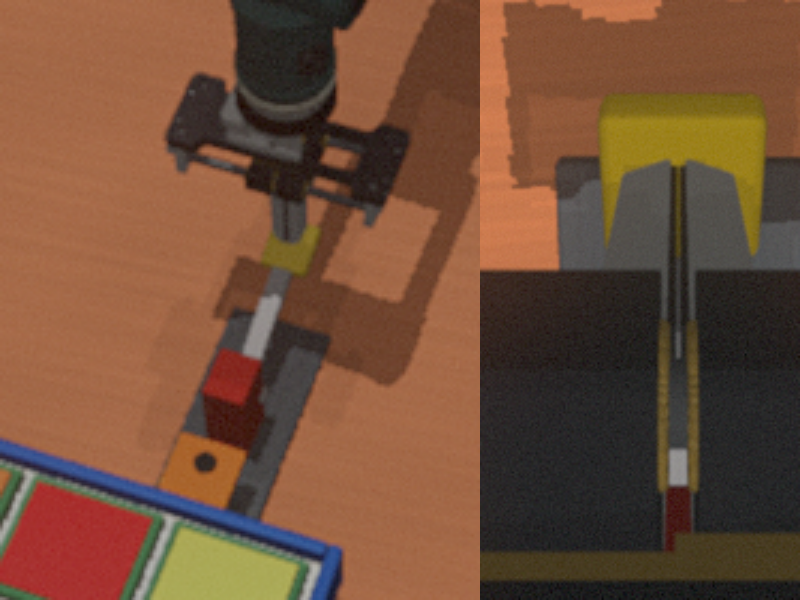

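The handle is fully up, the tray is back at rest and the jack has not moved. Second press.

apply_moves(steps=[[[0.0, 0, 0, 8, 0, 0, 0], [0.0, 0, 0, 8, 0, 0, 0], [0.0, 0, 0, 7, 0, 0, 0], [0.0, 0, 0, 7, 0, 0, 0], [0.0, 0, 0, 7, 0, 0, 0], [0.0, 0, 0, 7, 0, 0, 0], [0.0, 0, 0, 7, 0, 0, 0], [0.0, 0, 0, 7, 0, 0, 0], [0.0, 0, 0, 7, 0, 0, 0], [0.0, 0, 0, 7, 0, 0, 0], [0.0, 0, 0, 6, 0, 0, 0], [0.0, 0, 0, 4, 0, 0, 0]]])

```text
t: 14.32
position: [0.4803, -0.0005, 0.0502]
tcp_rot: [-3.14, 0.005, 3.051]
force: [-7.1, 0.5, 29.9]
gripper_width: 0.004
grasp_force: 15.6
```

apply_moves(steps=[[[0.0, 0, 0, 2, 0, 0, 0], [0.0, 0, 0, 1, 0, 0, 0], [0.0, 0, 0, 0, 0, 0, 0], [0.0, 0, 0, 0, 0, 0, 0], [0.0, 0, 0, 0, 0, 0, 0], [0.0, 0, 0, 0, 0, 0, 0], [0.0, 0, 0, 0, 0, 0, 0]]])

```text
t: 14.9
position: [0.4804, -0.0006, 0.0502]
tcp_rot: [-3.14, 0.006, 3.051]
force: [-9.2, 0.4, 28.0]
gripper_width: 0.003
grasp_force: 14.7
```

Run:
```python
from h import *
go(.479,-.0005,.048,np.pi-.09)
S=save('scene','scC.png');T=save('top','tcC.png');ct,cs=camera_params('top'),camera_params('scene')
A=cv2.imread('pics/scA.png')[:,:,::-1].copy();B=cv2.imread('pics/scB.png')[:,:,::-1].copy();TA=cv2.imread('pics/tcA.png')[:,:,::-1].copy()
TB=cv2.imread('pics/tcB.png')[:,:,::-1].copy()
d=lambda h,s,v:v<75
for s,t in((A,TA),(B,TB),(S,T)):
    a,b=blob(t,(337,181,350,197),d),blob(s,(292,295,305,310),d);print(a[0],a[1],b[0],b[1],tri(ray(ct,*a[0]),ray(cs,*b[0])))
    r=blob(s,(296,262,316,284),lambda h,s,v:((h<6)|(h>174))&(s>190)&(v>140));print('housing top',r[0],r[1],onz(cs,*r[0],.105))
```

```text
t 14.9 pos [ 0.4804 -0.0006  0.0502] turn deg [-0.11  0.35 -0.01] shift now-axes mm [ 1.5 -0.   2.2] after-turn axes [ 1.4 -0.   2.2] F [-9.2  0.4 28. ]
[343.24242424 187.42424242] 33 [297.48148148 301.11111111] 27 (array([ 0.67960531, -0.01822014,  0.0878284 ]), np.float64(0.00061525050153495))
housing top [306.14285714 276.07142857] 98 [ 0.61965141 -0.01356326  0.105     ]
[342.70967742 190.29032258] 31 [297.93103448 303.75862069] 29 (array([ 0.67834329, -0.01806889,  0.0710904 ]), np.float64(0.001371611023150389))
housing top [305.18367347 279.44897959] 49 [ 0.62887106 -0.01332261  0.105     ]
[343.34375 187.40625] 32 [297.48148148 301.11111111] 27 (array([ 0.67963382, -0.01834114,  0.08784742]), np.float64(0.0003642510304084941))
housing top [306.13592233 275.88349515] 103 [ 0.61917133 -0.01371474  0.105     ]
```

Run:
```python
from h import *
cs=camera_params('scene')
# base plate near-left / housing corners: compare before pressing and now by template shift of housing+base region
a=cv2.imread('pics/scene4.png');c=cv2.imread('pics/scC.png')
for n,(u0,v0,u1,v1) in {'housing':(294,264,320,290),'base':(318,262,342,312)}.items():
    r=cv2.matchTemplate(c[v0-6:v1+6,u0-6:u1+6],a[v0:v1,u0:u1],cv2.TM_CCOEFF_NORMED);_,m,_,l=cv2.minMaxLoc(r);print(n,m,np.array(l)-6)
f=lambda h,s,v:((h<6)|(h>174))&(s>190)&(v>140)
for s in(a,c):
    r=blob(s[:,:,::-1].copy(),(290,258,322,288),f);print(r[0],r[1])
```

```text
housing 0.9368945956230164 [0 0]
base 0.9523971676826477 [-2  5]
[307.81707317 276.87804878] 82
[306.13592233 275.88349515] 103
```

```bash
python3 -c "
from workcell import *
print(finish_job())"
```

```text
the job is handed in; nothing more can be done
None
```

The job is handed in: the jack stands under the lift tab and the handle got its full down-up-down pump. It is held on its stop with about 28 N, with the black dot measured 88 mm above the counter (71 mm at rest); the bowl, bottle and tub were not touched.

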